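# Weigh the cheese in the scoop pan, tip it into the tray, bring the pan back

### The arm

A 7-joint arm with a two-finger parallel gripper is mounted at the origin on the work surface. World frame = base frame: x ahead of the robot, y to its left, z up, the work surface at z = 0. Lengths are in m, angles in rad, forces in N, time in s.
With the tool pointing down it reaches from about 0.35 to 0.9 m from the base axis. Payload 19.9 kg.
Tool frame: the origin (TCP) lies at the very end of the fingers, on their centre line; the grasp point (between the pads) lies 19 mm behind it; z points along the fingers, y is the line along which they close (so a half turn about z gives the same grasp; the last joint's range is limited). The gripper opens to 94 mm and grips with 3 to 60 N. Pads are 16 mm wide; open, the fingers measure 119 mm over their backs; the gripper's body (75 mm by 177 mm) begins 78 mm behind the grasp point.
Start: joints at [-1.282, 0.417, -0.01, 1.614, 0.005, 1.111, -0.053], TCP at [0.203, 0.591, 0.205] pointing down, gripper open.
Joint ranges: [-2.81, 2.81], [-0.39, 2.02], [-1.27, 1.25], [0.06, 2.57], [-1.19, 4.33], [0.19, 2], [-2.82, 2.82]. Speed limits (rad/s): [1.89, 1.89, 2.39, 2.39, 3.01, 3.01, 3.01].

### API

Orientations are given as a rotation vector (axis times angle).
In Python, from cell import reach, move_straight, move_joints, grip, dwell, inverse_kinematics, get_state, read_camera, MotionError, finish_job, masks_of, landmark_of gives the robot as it stands. Calls block until the motion is done:
- reach(position, orientation): joint-space move of the TCP to a pose.
- move_straight(position, ori=None, velocity=0.15): straight line of the TCP; ori=None keeps the orientation; velocity is the mean speed in m/s.
- move_joints(angles): joint-space move.
- grip(opening, grasp_force=None): finger opening in m; grasp_force is the grip in N (None keeps the last); returns when the fingers have stopped.
- dwell(seconds).
- inverse_kinematics(position, orientation): joint angles nearest the present ones, or None.
- get_state(): the state.
- read_camera(name): name is "side" or "top" or "wrist"; returns a dict with "image" (384x512x3 uint8, blue, green, red), "z_map" (384x512 float32, m along the optical axis (not along the pixel's ray), 0 where there is no reading), "fov_y" (degrees; the focal length in pixels is half the picture's height over the tangent of half this angle, whatever the lens; pixels are square), "cx", "cy" (the principal point, pixels), "k1" (the pictures are not rectified: a ray, as slopes to the right and down, at radius r is drawn at 1 + k1 r^2 times it, then the intrinsics apply), "rvec" (rotation vector, rad) and "tvec" (3), from world to camera coordinates, as OpenCV has them. Camera axes: x right, y down, z forward; pixel columns grow to the right and rows downward; lengths in m; the calibration is good to about 2 mm. A picture is of the moment at which its call begins.
A pose or a line that the arm cannot do raises MotionError and nothing moves.
- finish_job(): hands the job in; it is judged then, once.
Trained networks look in a picture, given as the dict that the camera call returned (one of the last four; its "shot" number tells which), for a name from the list of things; names that differ only in an ending like _2 or _b are one class to them, and where a whole thing is asked for, a point or a joint stands for the part that bears it (a point fixed in the world has none). Each returns a list of dicts, best first, with "conf" (0 to 1); they miss things now and then, are a little off and sometimes report something else, mostly with a low value. They report only what shows in the picture. A call takes as long as a camera call.
- masks_of(name, picture): "pixels" (384x512 bool, what is visible of it) and "rect" ([left, top, right, bottom] in pixels, round what is visible of it).
- landmark_of(name, picture): "xy" ([column, row] in pixels: a listed point, or the origin of a listed thing).
The state is a dict: "t": time; "joints": joint angles; "joint_velocities": joint speeds; "joint_torque": joint torques, N m; "position": TCP position; "ee_rot": TCP orientation; "contact_force": force on the tool from outside, world axes, zero at the start; "moment": the same for the moment, N m; "grip_width": finger opening in m; "grasp_force": force on a finger pad.
Only numpy, scipy, OpenCV 4.12 (cv2) and the standard library are available. Lean on these libraries where they do the work, as an engineer would, in place of code of your own. Each camera call takes 0.05 s, during which the arm holds its last target. There are 200 camera calls.

### The job

Lift the scoop pan with the red-waxed cheese out of its narrow rack (a black tab stands up at its closed end to take it by), set it down centred on the kitchen scale and let go of it. Then take the pan by its sides (not the tab), tip its open end down to between 45 and 60 degrees, low over the blue tray, and hold it so for a second until the cheese has slid into the tray; bring the pan level again and set it back on the scale, released. Keep the gripper off the cheese and leave the other things on the bench alone.

Things in the scene. Friction and masses are not known exactly. Their poses are not given: they have to be found in the camera images.
- pan: loose aluminium scoop pan, an open trough 150 mm long (its x), 62 mm wide over the sides (its y), sides and rear wall 52 mm high, walls 3 mm and floor 4 mm thick, 0.22 kg. Origin: centre of its underside. Its -x end is open (the spout, no wall or lip); at the +x end stands the rear wall with the black tab. z up.
- pan_tab (a point): grip point on the pan's black upright tab: a plate 10 mm thick along pan x, 34 mm wide along pan y, whose top is 110 mm above the pan's underside; this point is 70 mm behind the pan's origin (+x), 90 mm above the underside, 20 mm below the tab's top
- pan_spout (a point): middle of the pan's open edge, on the floor's upper face: 75 mm from the origin along pan -x, 4 mm up
- cheese: loose block of hard cheese in red wax, 72 x 42 x 34 mm (x, y, z), 0.12 kg, lying in the pan, its x roughly along the pan's; origin: centre of its underside. It stays put below about 25 degrees of tilt and slides by 36 degrees
- rack: fixed dark steel rack in which the pan stands at first: floor 190 x 96 mm, 6 mm thick, two side walls 150 mm long (from x -80 to +70 mm) rising to 81 mm above the bench, 82 mm apart inside (so 10 mm free beside the pan, whose sides lie below the wall tops); open at both ends. Origin: centre of its underside, x lengthwise
- scale: fixed kitchen scale, grey base 210 x 145 mm with white platform 190 x 125 mm centred 4 mm to +x, platform top 30 mm above the bench. Origin: centre of its underside; display on the -x face
- tray: fixed open blue tray, 220 x 170 mm outside (x, y), rim 36 mm above the bench, walls 4 mm, floor about 4 mm. Origin: centre of its underside
- oil_bottle: bystander, loose: green oil bottle with black cap, round, 62 mm across, 155 mm tall; origin: centre of its underside
- pepper_mill: bystander, loose: dark wooden turned pepper mill, 58 mm across, 148 mm tall; origin: centre of its underside
- spice_can: bystander, loose: yellow can, 64 mm across, 100 mm tall; origin: centre of its underside
- jar: bystander, loose: amber glass jar with brass cap, 68 mm across, 105 mm tall; origin: centre of its underside
- ramekin: bystander, loose: white ceramic bowl, 80 mm across, 42 mm tall; origin: centre of its underside
- sauce_cup: bystander, loose: copper cup, 64 mm across, 50 mm tall; origin: centre of its underside
- salt_tin: bystander, loose: white tin, 48 mm across, 85 mm tall, standing close to the rack; origin: centre of its underside

How it is judged:
By the outcome, as a careful person would: the job done as asked, in the order asked, and still so for the second after the job is handed in, with the robot touching nothing.
It also fails if it takes over 72 s, if anything falls off the work surface, if the arm or the gripper's body presses on something with over 40 N, if the wrist force passes 120 N, or if a joint passes its speed limit or range.

## Working session

There is one attempt and no reset: what is moved stays moved. The work goes in short steps, each a Python script; the robot and the scene stay as the last script left them, time stands still between calls to the robot, and variables do not carry over. Pictures are saved under pics/ and viewed, at most 10 in all, crops included, and the job is handed in when it is done.

```bash
ls; mkdir -p pics; cat > h.py <<'E'
import numpy as np, cv2
from scipy.spatial.transform import Rotation as R
from cell import *
def K(p):
    f=p["image"].shape[0]/2/np.tan(np.radians(p["fov_y"])/2)
    return f
def rays(p,uv):
    f=K(p); uv=np.atleast_2d(np.array(uv,float))
    d=(uv-[p["cx"],p["cy"]])/f; s=d.copy()
    for _ in range(20): s=d/(1+p["k1"]*(s**2).sum(1,keepdims=True))
    return s
def cam(p):
    Rm=R.from_rotvec(np.ravel(p["rvec"])).as_matrix(); return Rm,np.ravel(p["tvec"])
def world(p,uv,z):
    s=rays(p,uv); Rm,t=cam(p); z=np.ravel(z)[:,None]
    return (np.c_[s,np.ones(len(s))]*z-t)@Rm
def ray(p,uv):
    Rm,t=cam(p); return -Rm.T@t,(np.c_[rays(p,uv),1]@Rm)[0]
def tri(l):
    A=np.zeros((3,3));b=np.zeros(3)
    for p,uv in l:
        o,d=ray(p,uv);d=d/np.linalg.norm(d);M=np.eye(3)-np.outer(d,d);A+=M;b+=M@o
    x=np.linalg.solve(A,b)
    return x
def cloud(p,m):
    v,u=np.nonzero(m&(p["z_map"]>0)); return world(p,np.c_[u,v],p["z_map"][v,u])
E
cat > a.py <<'E'
from h import *
np.set_printoptions(precision=4,suppress=True)
S={n:read_camera(n) for n in("top","side")}
for n,p in S.items():
    cv2.imwrite(f"pics/{n}0.png",p["image"]); print(n,p["fov_y"],p["k1"],"cam at",ray(p,[p["cx"],p["cy"]]))
pts={}
for o in "pan pan_tab pan_spout cheese rack scale tray oil_bottle pepper_mill spice_can jar ramekin sauce_cup salt_tin".split():
    for n,p in S.items():
        l=landmark_of(o,p); 
        if l: pts[o,n]=l[0]["xy"]; print(o,n,l[0]["xy"],round(l[0]["conf"],2),end=' ')
        m=masks_of(o,p) if o!="pan_spout" and o!="pan_tab" else []
        if m:
            c=cloud(p,m[0]["pixels"]); print(round(m[0]["conf"],2),"N",len(c))
            if len(c): print("   ",np.percentile(c,[2,50,98],axis=0).ravel())
            np.save(f"{o}_{n}.npy",c)
    if (o,"top") in pts and (o,"side") in pts: print("  TRI",o,tri([(S[n],pts[o,n]) for n in S]))
print(get_state())
E
python3 a.py
```

```text
pics
top 47.932918912418714 -0.10531500065004959 cam at (array([ 0.2913, -0.0205,  1.3652]), array([ 0.1692,  0.02  , -0.9854]))
side 46.43985152512033 -0.0773699918525201 cam at (array([ 0.1139, -1.1222,  0.8467]), array([ 0.2987,  0.7973, -0.5244]))
pan top [163.6, 195.5] 0.83 0.75 N 726
    [0.4201 0.2432 0.0044 0.4767 0.3035 0.0144 0.5656 0.3516 0.1166]
pan side [211.9, 184.8] 0.66 0.73 N 323
    [0.4134 0.249  0.0046 0.4522 0.3047 0.0447 0.5539 0.3534 0.112 ]
  TRI pan [0.487  0.2847 0.0033]
pan_tab top [142.2, 173.6] 0.86 pan_tab side [229.1, 154.9] 0.97   TRI pan_tab [0.5547 0.3319 0.0923]
pan_spout top [170.2, 216.8] 0.77 pan_spout side [198.6, 187.4] 0.87   TRI pan_spout [0.4231 0.2551 0.0196]
cheese top [159.7, 194.0] 0.91 0.63 N 368
    [0.4631 0.2672 0.0106 0.4976 0.296  0.0438 0.5333 0.3332 0.0504]
0.48 N 487
    [ 0.3245 -0.1506 -0.0028  0.3624 -0.0954  0.0255  0.3946 -0.0173  0.0415]
rack top [162.3, 198.1] 0.83 0.74 N 1005
    [0.3948 0.2168 0.0002 0.4622 0.2894 0.0348 0.5672 0.375  0.0861]
rack side [212.1, 185.9] 0.58 0.81 N 1067
    [ 0.3938  0.216  -0.0013  0.4757
[... 2258 characters left out ...]
 0.0492]
  TRI sauce_cup [0.3702 0.0986 0.0241]
0.8 N 302
    [ 0.4073  0.3362 -0.0013  0.4282  0.3521  0.0824  0.4546  0.386   0.0902]
salt_tin side [193.7, 180.8] 0.48 {'t': 2.7, 'joints': array([-1.2815,  0.4174, -0.0103,  1.6136,  0.0047,  1.1107, -0.053 ]), 'joint_velocities': array([ 0.0006, -0.0002, -0.0009, -0.001 , -0.0002, -0.0017,  0.0006]), 'joint_torque': array([  0.0002, -85.1008,   0.6381, -42.6284,  -0.0488,   0.0137,
         0.    ]), 'position': array([0.203 , 0.5911, 0.2054]), 'ee_rot': array([ 0.5172,  3.0987, -0.0001]), 'contact_force': array([-0.3751, -0.8228, -0.3046]), 'moment': array([ 0.0371, -0.0107, -0.0282]), 'grasp_force': 0.0, 'grip_width': 0.0940094853935634}
```

```bash
python3 - <<'E'
import cv2,numpy as np
a=cv2.imread("pics/top0.png");b=cv2.imread("pics/side0.png")
x=cv2.resize(a[120:270,90:420],(800,364)); y=cv2.resize(b[130:235,160:310],(333,233)); 
y2=cv2.resize(a[150:235,120:220],(274,233))
c=np.zeros((600,800,3),np.uint8);c[:364]=x;c[365:598,:333]=y;c[365:598,340:614]=y2
cv2.imwrite("pics/m0.png",c)
# fits
from scipy.optimize import minimize
from h import R
for o in("scale","tray","rack"):
    for n in("top","side"):
        P=np.load(f"{o}_{n}.npy"); 
        z=P[:,2]; Q=P[(z>.022)&(z<.036)] if o=="scale" else P[(z>.028)&(z<.044)] if o=="tray" else P[(z>.07)&(z<.09)]
        r=cv2.minAreaRect(Q[:,:2].astype(np.float32)); print(o,n,len(Q),np.round(r[0],4),np.round(r[1],4),round(r[2],1),np.round(np.median(Q[:,2]),4))
P=np.load("pan_top.npy");Q=P[P[:,2]>.09];print("tab",Q.mean(0),cv2.minAreaRect(Q[:,:2].astype(np.float32)))
E
```

```text
scale top 2709 [ 0.5009 -0.2817] [0.213  0.1469] 8.5 0.0306
scale side 2378 [ 0.4968 -0.2853] [0.2076 0.1407] 8.4 0.0286
tray top 365 [0.5597 0.0117] [0.1701 0.2218] 77.0 0.0368
tray side 355 [0.5544 0.0082] [0.1778 0.2203] 77.4 0.0322
rack top 394 [0.4845 0.2941] [0.1505 0.1019] 29.8 0.0816
rack side 211 [0.4789 0.2908] [0.1527 0.1052] 29.4 0.0774
tab [0.55291785 0.32708504 0.11015269] ((0.5535708665847778, 0.32850882411003113), (0.010679141618311405, 0.03270887956023216), 31.69277000427246)
```

View pics/m0.png

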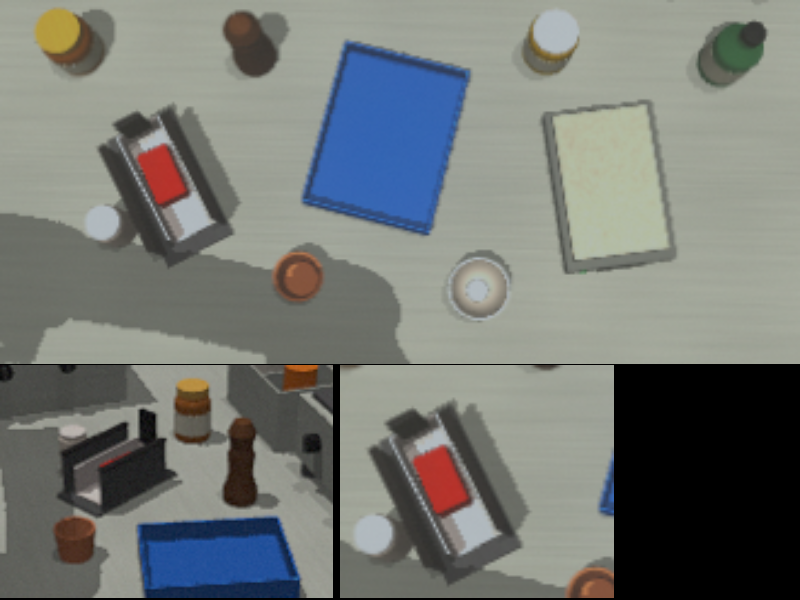

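The picture shows the rack at about (165,190) in the composite, with its tab at (133,122) and the spout toward the robot. The tray and scale are clear of obstacles. All yaws agree: rack and pan 30°, tray -13°, scale 8.5°. Next I check IK feasibility, hover over the tab and refine its position with the wrist camera.

```bash
cat >> h.py <<'E'
np.set_printoptions(precision=4,suppress=True)
def down(deg):   # tool down, tool y at yaw deg
    c,s=np.cos(np.radians(deg)),np.sin(np.radians(deg))
    return np.c_[[-s,c,0],[c,s,0],[0,0,-1.]]
def rv(M): return R.from_matrix(M).as_rotvec()
def panR(yaw,tip=0):  # pan frame; tip>0 lowers -x end
    return (R.from_euler('z',yaw,degrees=True)*R.from_euler('y',-tip,degrees=True)).as_matrix()
GS=np.c_[[1,0,0],[0,-1,0],[0,0,-1.]]  # tool in pan frame for side grasp (flip: *diag(-1,-1,1))
E
python3 - <<'E'
from h import *
def ik(p,M,n):
    q=inverse_kinematics(p,rv(M)); print(n,q)
for a in(30,210): ik([.554,.330,.30],down(a),("tab",a)); ik([.57,-.27,.11],down(a-21.5),("scale",a))
F=np.diag([-1,-1,1.])
for f in(np.eye(3),F):
  ik([.503,-.282,.038],panR(8.5)@GS@f,"side")
  for yaw in (-13,10,30):
    Rp=panR(yaw,52); sp=np.array([.575,.01,.055]); t=sp+Rp@np.array([75,0,4])/1000.
    ik(t,Rp@GS@f,("tip",yaw))
q=[inverse_kinematics([.554,.330,.26],rv(down(a))) for a in(30,210)]
j=get_state()["joints"]; a=min((30,210),key=lambda a:np.abs(q[(a==210)*1]-j).max())
print("use",a)
grip(.05,30)
reach([.554,.330,.26],rv(down(a)))
p=read_camera("wrist"); cv2.imwrite("pics/w1.png",p["image"])
l=landmark_of("pan_tab",p); m=masks_of("pan",p)
print(ray(p,[p["cx"],p["cy"]]),[(x["xy"],x["conf"]) for x in l])
c=cloud(p,m[0]["pixels"]) if m else np.zeros((0,3)); print(len(c))
allc=cloud(p,p["z_map"]>0); Q=allc[(allc[:,2]>.098)&(allc[:,2]<.13)&(np.hypot(allc[:,0]-.554,allc[:,1]-.33)<.05)]
print("tab",len(Q),np.median(Q,0) if len(Q) else 0); 
if len(Q)>5: print(cv2.minAreaRect(Q[:,:2].astype(np.float32)))
W=allc[(allc[:,2]>.074)&(allc[:,2]<.088)&(np.hypot(allc[:,0]-.49,allc[:,1]-.3)<.12)]
if len(W)>5: print("walls",cv2.minAreaRect(W[:,:2].astype(np.float32)))
print(get_state()["t"],get_state()["position"],get_state()["joints"])
E
```

```text
('tab', 30) [-0.7922  0.3966  0.2883  1.4489 -0.1138  1.3125  0.0276]
('scale', 30) [-0.2609  0.7432  0.9708  1.7037 -0.6882  1.0744  1.0828]
('tab', 210) [-1.2773  0.5888  1.0831  1.4655 -0.5213  1.3986 -2.7941]
('scale', 210) [-0.3137  0.8084  1.0802  1.7052 -0.7848  1.1261 -1.9887]
side [-0.0817  0.6638  0.7205  1.8775 -0.587   0.8241 -0.4747]
('tip', -13) [ 0.2453  0.4288 -0.5487  2.3575  2.2846  0.7139  2.1596]
('tip', 10) [ 0.9288  0.6435 -1.0795  2.3596  2.6551  0.5498  2.5129]
('tip', 30) [ 1.0909  0.7065 -1.0846  2.2743  3.3378  0.194   2.2389]
side [-0.0711  0.658   0.705   1.8772 -0.5732  0.8193  2.6556]
('tip', -13) [-0.4085  0.3817  0.182   2.3779  2.4917  0.5416 -1.3474]
('tip', 10) [ 0.9288  0.6435 -1.0795  2.3596  2.6551  0.5498 -0.6287]
('tip', 30) [ 1.0909  0.7065 -1.0846  2.2743  3.3378  0.194  -0.9027]
use 30
(array([0.5182, 0.3899, 0.4387]), array([ 0.117 , -0.203 , -0.9722])) [([254.8, 171.0], 0.6)]
4369
tab 317 [0.5514 0.3305 0.1157]
((0.5516964793205261, 0.32885193824768066), (0.009250340051949024, 0.03383549302816391), 29.980722427368164)
walls ((0.47195544838905334, 0.31982341408729553), (0.15716756880283356, 0.15625877678394318), 29.321596145629883)
5.2917 [0.5533 0.331  0.2598] [-0.7909  0.4209  0.2823  1.5043 -0.1212  1.2339  0.0337]
```

```bash
python3 - <<'E'
from h import *
F=np.diag([-1,-1,1.])
for k,f in enumerate((np.eye(3),F)):
  q=inverse_kinematics([.503,-.282,.038],rv(panR(188.5)@GS@f)); print("side188",k,q)
  for yaw in range(70,340,20):
    fd=-np.array([np.cos(np.radians(yaw)),np.sin(np.radians(yaw)),0])
    Rp=panR(yaw,52); sp=np.array([.560,.01,.055])-.03*fd; t=sp+Rp@np.array([75,0,8])/1000.
    print(k,yaw,inverse_kinematics(t,rv(Rp@GS@f)))
for z in(.24,.105):
  for y in(-.282,): print("tab on scale 188.5",inverse_kinematics([.503-.07*np.cos(.148),y-.07*np.sin(.148),z],rv(down(188.5))),inverse_kinematics([.503-.07*np.cos(.148),y-.07*np.sin(.148),z],rv(down(8.5))))
E
```

```text
side188 0 [ 0.2022  0.5653  0.3297  1.8683 -0.2574  0.7494  2.393 ]
0 70 [ 0.3397  0.5529 -0.0784  2.0031 -1.1849  0.9615  0.8363]
0 90 [ 0.0686  0.6501  0.2555  1.8459 -1.0623  1.3101  0.9542]
0 110 [ 0.0398  0.7294  0.2518  1.6855 -0.8557  1.4955  1.0463]
0 130 [-0.0054  0.7968  0.2395  1.5457 -0.6585  1.6486  1.1746]
0 150 [-0.0625  0.8461  0.2196  1.4403 -0.4541  1.7582  1.3358]
0 170 [-0.1228  0.8711  0.1847  1.3815 -0.2331  1.8116  1.5174]
0 190 [-0.1778  0.8682  0.1288  1.3772  0.0026  1.8038  1.6981]
0 210 [-0.237   0.8398  0.0785  1.4285  0.231   1.7381  1.8699]
0 230 [-0.2911  0.7889  0.0306  1.528   0.449   1.6233  2.0146]
0 250 [-0.3341  0.7212 -0.0134  1.6635  0.6618  1.4728  2.1254]
0 270 [-0.3721  0.6429 -0.0356  1.8219  0.8761  1.2921  2.2059]
0 290 [-0.4065  0.5602 -0.0258  1.9891  1.1147  1.085   2.2503]
0 310 [-0.0986  0.5086 -0.3708  2.1381  1.5091  1.0301  2.2272]
0 330 [-0.6437  0.4395  0.3494  2.2891  1.9158  0.5544  2.023 ]
side188 1 [-0.1573  0.7137  0.8358  1.8798 -0.6915  0.8658 -0.3908]
1 70 [ 0.4306  0.5592 -0.19    1.9999 -1.138   0.9157 -2.3345]
1 90 [-
[... 393 characters left out ...]
.9565  0.6785  1.4439 -0.076   1.6938 -0.9446]
1 230 [-0.6901  0.9008  0.6558  1.5443  0.113   1.5087 -0.804 ]
1 250 [-0.788   0.8313  0.6467  1.6809  0.2966  1.2865 -0.7002]
1 270 [-0.879   0.753   0.6505  1.84    0.4999  1.0396 -0.6418]
1 290 [-0.9468  0.6701  0.6619  2.0072  0.7717  0.784  -0.6558]
1 310 [-1.0263  0.6182  0.7496  2.1679  1.1678  0.5036 -0.7887]
1 330 [-1.0275  0.5724  0.818   2.2998  2.0842  0.3342 -1.3959]
tab on scale 188.5 [-0.3461  0.3439  1.0891  1.8503 -0.3338  1.1484 -2.1343] [-0.2205  0.2818  0.9059  1.8477 -0.2445  1.1289  0.9204]
tab on scale 188.5 [-0.2862  0.6127  1.0848  1.9811 -0.669   0.9611 -1.8568] [-0.063   0.4554  0.7447  1.9756 -0.4035  0.8619  1.0479]
```

View pics/w1.png

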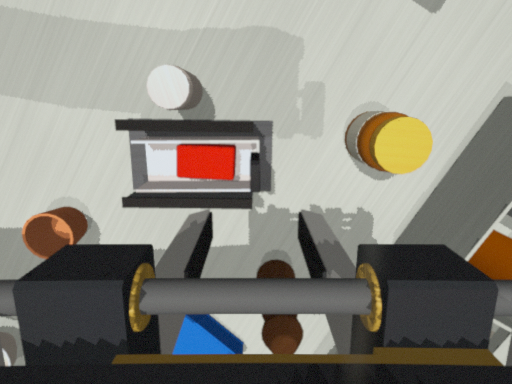

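The wrist view shows the tab at about (258,170) px, the cheese inside the pan at (205,160), and nothing in the way of the fingers. Now I grasp the tab and lift.

```bash
python3 - <<'E'
from h import *
o=rv(down(30))
move_straight([.5525,.3295,.20],o,.15)
move_straight([.5525,.3295,.077],None,.12)
s=get_state();print(s["position"],s["contact_force"])
grip(.0,45); s=get_state();print("w",s["grip_width"],s["grasp_force"],s["position"])
move_straight([.5525,.3295,.25],None,.10)
s=get_state();print(s["t"],s["position"],s["contact_force"],s["grip_width"],s["ee_rot"],o)
S={n:read_camera(n) for n in("top","side")}
for n,p in S.items(): cv2.imwrite(f"pics/{n}2.png",p["image"])
for k in("pan_tab","pan_spout"):
    l=[(S[n],landmark_of(k,S[n])) for n in S]; l=[(p,a[0]["xy"]) for p,a in l if a]; print(k,len(l),tri(l) if len(l)==2 else 0)
a=cv2.resize(S["top"]["image"][110:270,60:260],(500,400));b=cv2.resize(S["side"]["image"][70:230,160:280],(300,400))
cv2.imwrite("pics/m2.png",np.hstack([a,b]))
E
```

```text
[0.5529 0.3298 0.0778] [0.0994 0.538  0.007 ]
w 0.01007712775231299 44.99849796295166 [0.5526 0.3295 0.077 ]
9.6 [0.5523 0.3294 0.2495] [ 0.3699  0.805  -3.6499] 0.009814478572772928 [-1.5706 -2.7204  0.0011] [1.5708 2.7207 0.    ]
pan_tab 2 [0.5632 0.335  0.2637]
pan_spout 2 [0.4249 0.2637 0.1764]
```

View pics/m2.png

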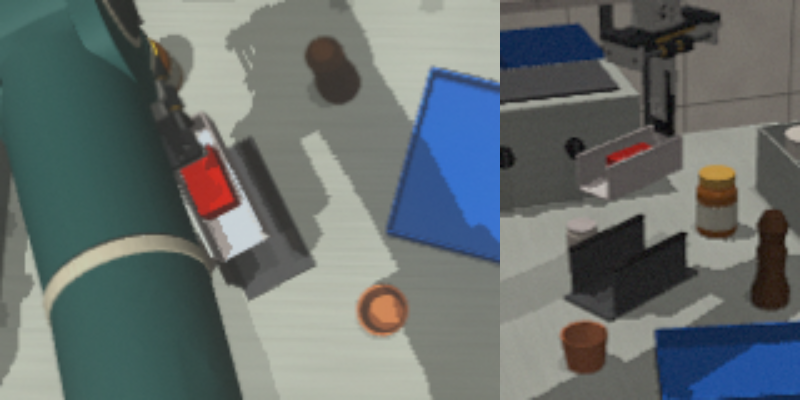

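The pan hangs level by its tab with the cheese inside, and the salt tin is untouched. Next I carry the pan to the scale.

```bash
python3 - <<'E'
from h import *
C=np.array([.504,-.2824]); u=np.array([np.cos(np.radians(8.5)),np.sin(np.radians(8.5))]); t=C+.07*u
o=rv(down(8.5))
move_straight([*t,.25],o,.2)
move_straight([*t,.115],None,.12); f0=get_state()["contact_force"][2]
z=.104; 
while z>.097:
    move_straight([*t,z],None,.03); f=get_state()["contact_force"][2]; print(z,f)
    if f-f0>2: break
    z-=.0012
grip(.04); 
move_straight([*t,.24],None,.18)
s=get_state();print(s["t"],s["position"])
grip(.094)
move_straight([C[0]-.03,C[1]-.0,.24],rv(panR(8.5)@GS),.12)
p=read_camera("wrist");cv2.imwrite("pics/w3.png",p["image"])
q=read_camera("top");cv2.imwrite("pics/top3.png",q["image"])
for n,P in(("w",p),("t",q)):
    A=cloud(P,P["z_map"]>0); near=A[np.hypot(A[:,0]-C[0],A[:,1]-C[1])<.14]
    T=near[(near[:,2]>.128)&(near[:,2]<.145)&(np.hypot(near[:,0]-t[0],near[:,1]-t[1])<.05)]
    W=near[(near[:,2]>.075)&(near[:,2]<.088)&(np.hypot(near[:,0]-C[0],near[:,1]-C[1])<.1)]
    for k,X in(("tab",T),("walls",W)):
        if len(X)>10: print(n,k,len(X),np.median(X,0),cv2.minAreaRect(X[:,:2].astype(np.float32)))
    m=masks_of("scale",P)
    if m: X=cloud(P,m[0]["pixels"]);X=X[(X[:,2]>.02)&(X[:,2]<.036)];print(n,"scale",m[0]["conf"],len(X),cv2.minAreaRect(X[:,:2].astype(np.float32)))
print(get_state()["t"],get_state()["joints"])
E
```

```text
0.104 -4.193266035342926
0.10279999999999999 -4.885055907893524
0.10159999999999998 -4.046363138628044
0.10039999999999998 7.064707479902809
17.1833 [ 0.5729 -0.2717  0.239 ]
w tab 632 [ 0.5721 -0.2728  0.1394] ((0.5725217461585999, -0.2727023661136627), (0.010092386044561863, 0.03444179147481918), 8.218442916870117)
w walls 1046 [ 0.5139 -0.2981  0.0815] ((0.503010630607605, -0.28264206647872925), (0.1503448188304901, 0.06270615756511688), 7.880629539489746)
w scale 0.65 11630 ((0.5000361204147339, -0.2813217341899872), (0.20901533961296082, 0.1448548436164856), 8.131251335144043)
t tab 47 [ 0.5726 -0.2736  0.1406] ((0.5741051435470581, -0.27239909768104553), (0.010663365945219994, 0.03327879682183266), 10.043234825134277)
t walls 30 [ 0.5718 -0.2573  0.0824] ((0.569206953048706, -0.2732474207878113), (0.018148284405469894, 0.06537295877933502), 7.809528827667236)
t scale 0.64 519 ((0.5774824023246765, -0.2470664083957672), (0.0900498628616333, 0.17769059538841248), 44.725521087646484)
20.05 [-0.2832  0.3781  0.9744  1.7816 -0.3393  1.1623 -0.6261]
```

View pics/w3.png

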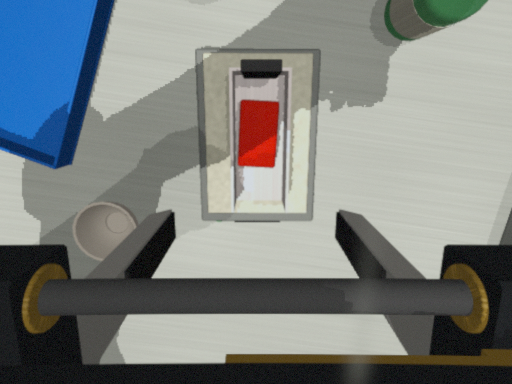

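The wrist view shows the pan sitting centred on the platform (pan at (260,140) px, scale rim 195–320). Pan centre measures (0.503,-0.283) against a platform centre of (0.504,-0.281). Next is the side grasp and carry.

```bash
cat >> h.py <<'E'
GX,GZ=.005,.010           # TCP in pan frame for side grasp
YT=167.
TR=np.array([.558,.010])
fd=-np.array([np.cos(np.radians(YT)),np.sin(np.radians(YT))])
def pose(yaw,tip,spout):  # TCP pose for a spout position
    Rp=panR(yaw,tip); return np.array(spout)+Rp@np.array([.075+GX,0,GZ-.004]), rv(Rp@GS)
E
python3 - <<'E'
from h import *
g=np.array([.503,-.2826])+GX*np.array([np.cos(.14),np.sin(.14)])
o=rv(panR(8.0)@GS)
move_straight([*g,.15],o,.15)
move_straight([*g,.030+GZ],None,.12)
s=get_state();print(s["position"],s["contact_force"])
grip(.0,50); s=get_state();print("w",s["grip_width"],s["grasp_force"])
move_straight([*g,.21],None,.12)
s=get_state();print(s["t"],s["position"],s["contact_force"],s["grip_width"],s["joints"])
sp=[*(TR-.045*fd),.0]
for tip,z in((0,.2),(0,.10),(25,.075),(53,.05)):
    sp[2]=z; x=pose(YT,tip,sp); print(tip,x[0],inverse_kinematics(*x))
E
```

```text
[ 0.5083 -0.2822  0.0407] [ 0.0579 -0.0034 -0.2607]
w 0.061533169112563305 49.98245179653168
24.075 [ 0.5077 -0.2818  0.2094] [ 0.9339 -0.1498 -3.2014] 0.06197140479321786 [-0.2395  0.4717  0.9272  1.7453 -0.4122  1.1347 -0.6168]
0 [0.4362 0.0381 0.206 ] [-0.5592  0.0742  0.4232  2.0654 -0.036   1.0089  1.226 ]
0 [0.4362 0.0381 0.106 ] [-0.4452  0.2301  0.3222  2.1615 -0.1045  0.7642  1.2885]
25 [0.446  0.0359 0.1142] [-0.203   0.4926  0.1839  1.8263 -0.2003  1.2637  1.4248]
53 [0.4719 0.0299 0.1175] [-0.0386  0.8428  0.0592  1.4372 -0.2114  1.7774  1.425 ]
```

```bash
python3 - <<'E'
from h import *
sp=[*(TR-.045*fd),.0]
def go(tip,z,v):
    sp[2]=z; p,o=pose(YT,tip,sp); move_straight(p,o,v); print(tip,get_state()["t"],get_state()["position"])
go(0,.2,.11)
go(0,.10,.10)
p=read_camera("side")
go(25,.075,.015)
go(53,.05,.025)
dwell(1.3)
s=get_state();print(s["contact_force"],s["grip_width"],s["ee_rot"])
a=read_camera("side");b=read_camera("top")
T=cv2.resize
cv2.imwrite("pics/m4.png",np.hstack([T(x["image"][130:250,180:330],(400,320)) for x in(p,a)]))
cv2.imwrite("pics/top4.png",b["image"])
for P in(a,b):
    m=masks_of("cheese",P)
    for x in m[:2]: c=cloud(P,x["pixels"]);print(x["conf"],x["rect"],np.median(c,0))
l=[(P,landmark_of(k,P)) for k in("pan_tab","pan_spout") for P in(a,b)]
l=[(P,x[0]["xy"]) if x else None for P,x in l]
if all(l):
    A,B=tri(l[:2]),tri(l[2:]);print(A,B)
    d=A-B; print("elev",np.degrees(np.arctan2(d[2],np.hypot(d[0],d[1])))-np.degrees(np.arctan2(86,145)))
E
```

```text
0 27.2083 [0.4362 0.0379 0.206 ]
0 28.3583 [0.4366 0.0382 0.1065]
25 29.425 [0.4459 0.036  0.1144]
53 30.65 [0.4719 0.03   0.1179]
[-0.0281  0.1975 -2.7666] 0.06187097294741033 [-0.2512 -2.2052 -0.1253]
0.71 [263.8, 210.5, 290.2, 224.5] [ 0.613  -0.0285  0.0303]
```

View pics/m4.png

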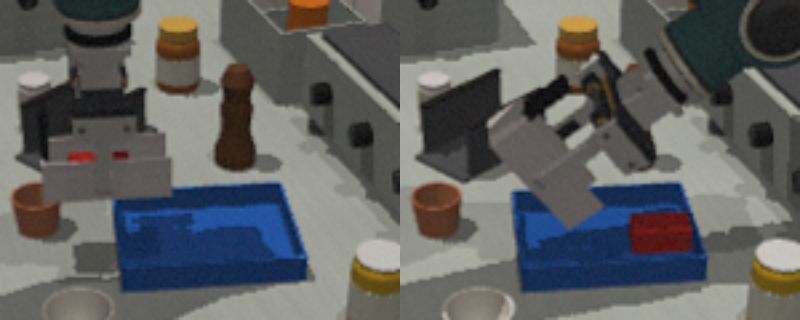

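The cheese lies in the tray (right half, about (660,232)) and the pan is tipped. I'll confirm the angle from depth before levelling.

```bash
python3 - <<'E'
from h import *
P=read_camera("side"); m=masks_of("pan",P); print(m[0]["conf"],m[0]["rect"])
c=cloud(P,m[0]["pixels"]); sp=TR-.045*fd
lat=np.array([-fd[1],fd[0]]); d=c[:,:2]-sp
y=d@lat; print(np.percentile(y,[5,25,50,75,95]))
k=np.abs(y-np.percentile(y,25 if np.median(y)<0 else 75))<.006   # near side face
X=np.c_[d[k]@fd,c[k,2]].astype(np.float32); r=cv2.minAreaRect(X); print(k.sum(),r, X.min(0),X.max(0))
E
```

```text
0.97 [213.3, 161.7, 253.1, 217.4]
[-0.0357 -0.0332 -0.0304 -0.0072  0.0281]
586 ((-0.03290455788373947, 0.12437784671783447), (0.053544364869594574, 0.14704813063144684), 36.59228515625) [-0.0967  0.0572] [0.0263 0.1974]
```

```bash
python3 - <<'E'
from h import *
sp=TR-.045*fd
p,o=pose(YT,53,[*sp,.10]); move_straight(p,None,.08)
p,o=pose(YT,0,[*(sp-.02*fd),.20]); move_straight(p,o,.06)
s=get_state();print(s["t"],s["position"])
C=np.array([.504,-.2815]); y=188.3; Rp=panR(y); g=C+GX*Rp[:2,0]; o=rv(Rp@GS)
print(inverse_kinematics([*g,.21],o),inverse_kinematics([*g,.04],o))
move_straight([*g,.21],o,.16)
move_straight([*g,.055],None,.12); f0=get_state()["contact_force"][2]
z=.0425
while z>.036:
    move_straight([*g,z],None,.03); f=get_state()["contact_force"][2]; print(z,f)
    if f-f0>2: break
    z-=.0012
grip(.094)
move_straight([*g,.22],None,.15)
s=get_state();print(s["t"],s["position"],s["contact_force"])
move_straight([.44,-.15,.26],None,.15)
S={n:read_camera(n) for n in("top","side","wrist")}
a=S["top"]["image"][120:270,90:420];b=S["side"]["image"][130:330,160:400]
cv2.imwrite("pics/m5.png",np.hstack([cv2.resize(a,(500,227)),cv2.resize(b,(272,227))]))
cv2.imwrite("pics/w5.png",S["wrist"]["image"])
for n in("top","side","wrist"):
    P=S[n];A=cloud(P,P["z_map"]>0)
    W=A[(A[:,2]>.074)&(A[:,2]<.09)&(np.hypot(A[:,0]-C[0],A[:,1]-C[1])<.1)]
    if len(W)>10: print(n,len(W),cv2.minAreaRect(W[:,:2].astype(np.float32)))
    m=masks_of("cheese",P)
    if m: c=cloud(P,m[0]["pixels"]);print(m[0]["conf"],np.percentile(c,[2,50,98],axis=0))
print(get_state()["t"])
E
```

```text
34.5167 [0.417  0.0425 0.2058]
[-0.0607  0.3777  0.6648  1.7585 -0.2589  1.0943  2.4055] [ 0.0474  0.5981  0.5397  1.8813 -0.425   0.7778  2.5347]
0.0425 -1.4148485703368832
0.0413 -1.9923246451631917
0.040100000000000004 -1.4995527874841248
0.038900000000000004 23.870246572145607
41.5583 [ 0.4987 -0.282   0.2192] [-0.566   0.1665 -0.3969]
0.71 [[ 0.5849 -0.035   0.0201]
 [ 0.6179 -0.0111  0.0387]
 [ 0.6537  0.0088  0.0442]]
side 278 ((0.5001164674758911, -0.28280895948410034), (0.15276609361171722, 0.06774523854255676), 8.740095138549805)
0.85 [[ 0.5791 -0.0428  0.0021]
 [ 0.6132 -0.0284  0.0307]
 [ 0.6478  0.0049  0.0385]]
wrist 1121 ((0.5015363097190857, -0.2824402451515198), (0.15048342943191528, 0.06342209130525589), 8.51838493347168)
0.64 [[ 0.5806 -0.0377  0.0097]
 [ 0.6401 -0.017   0.0366]
 [ 0.6549  0.0047  0.0389]]
43.0083
```

View pics/m5.png

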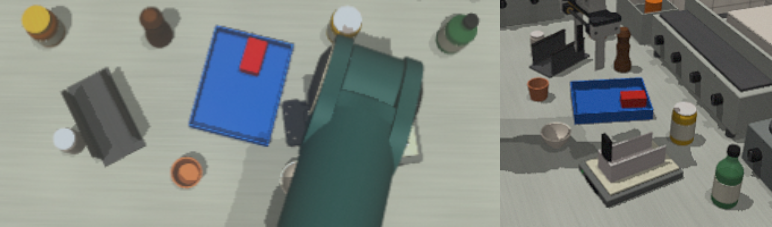

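The pan is level and centred on the scale, and released. The cheese lies flat in the tray, nothing else has moved, and the gripper is clear.

```bash
python3 -c "
from cell import *
print(finish_job())"
```

```text
the job is handed in; nothing more can be done
None
```

The job is handed in at about 43 s of the 72 s allowed: the cheese is in the blue tray, tipped out at about 53° with a hold of over 1 s, and the pan is back level on the scale, released and within about 3 mm of centre (turned end for end, spout away from the robot), with nothing else seen to have moved.

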